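# Make up two jewellery job trays

## Task

Make up the two job trays from the stock in the middle of the bench. The teal repair tray gets the amber flux jar, the black soldering block and the red polishing bar; the mustard-yellow finishing tray gets the green polishing bar and the cream felt wheel: set each one down flat, without dropping it, centred on the pale outline of its own shape in that tray, the long ones lined up with their outline. Leave the white bar, the blue jar and the steel bench block where they are, upright.

Things in the scene. Friction and masses are not known exactly. Their poses are not given: they have to be found in the camera images.
- repair_tray: Teal tray, 270 x 120 mm. Fixed. Origin: centre of underside; local x along its length, z up. Floor top at z = 4 mm; lips 5 mm thick, 10 mm high. Pale outlines on the floor at y = 0: x = -85 mm, a 48 mm circle (flux jar); x = 0, a rectangle 48 along x by 74 along y (soldering block); x = +85, a rectangle 32 along x by 84 along y (red bar). Long things lie along the tray's y, either way round.
- finishing_tray: Mustard-yellow tray, 270 x 120 mm. Fixed. Origin: centre of underside; local x along its length, z up. Floor top at z = 4 mm; lips 5 mm thick, 10 mm high. Pale outlines on the floor at y = 0: x = -60 mm, a rectangle 32 along x by 84 along y (green bar, lying along the tray's y, either way round); x = +60, a 54 mm circle (felt wheel).
- flux_jar: Small amber jar with an amber-orange cap, upright; body 44 mm in diameter up to 34 mm, cap 42 mm in diameter from 36 to 46 mm high, about 100 g. Origin: centre of its underside; z up. Loose, in the stock.
- soldering_block: Black charcoal soldering block with two thin grey grooves on top, 70 x 44 mm and 32 mm high, about 100 g. Origin: centre of its underside; local x along its 70 mm length, z up. Loose, in the stock.
- red_bar: Dark red bar of polishing compound, 80 x 28 mm and 32 mm high, about 140 g, lying flat. Origin: centre of its underside; local x along its 80 mm length, z up. Loose, in the stock.
- green_bar: Green bar of polishing compound, 80 x 28 mm and 32 mm high, about 140 g, lying flat. Origin: centre of its underside; local x along its 80 mm length, z up. Loose, in the stock.
- felt_wheel: Cream felt polishing wheel lying flat like a puck, brass hub on top; 50 mm in diameter, 28 mm high, about 50 g. Origin: centre of its underside; z up. Loose, in the stock.
- white_bar: White bar of polishing compound, 80 x 28 mm and 32 mm high, about 140 g, lying flat. Origin: centre of its underside; local x along its 80 mm length, z up. Loose, among the stock; not wanted, leave it.
- blue_jar: Blue jar with a blue cap, same form as the amber one: 44 mm in diameter, 46 mm high, about 100 g. Origin: centre of its underside. Loose, among the stock; not wanted, leave it.
- bench_block: Bright steel bench block, 55 x 55 mm and 22 mm high, about 500 g. Origin: centre of its underside; x and y along its sides. Loose, among the stock; not wanted, leave it.
Not all that is in view belongs to the job. Leave any purple look-alike of the red_bar alone.

How it is judged:
By the outcome, as a careful person would: the job done as asked, in the order asked, and still so for the second after the job is handed in, with the robot touching nothing.
It also fails if it takes over 104 s, if anything falls off the work surface, if the arm or the gripper's body presses on something with over 40 N, if the wrist force passes 120 N, or if a joint passes its speed limit or range.

## Robot

A 6-joint arm with a two-finger parallel gripper is mounted at the origin on the work surface. World frame = base frame: x ahead of the robot, y to its left, z up, the work surface at z = 0. Lengths are in mm, angles in rad, forces in N, time in s.
With the tool pointing down it reaches from about 350 to 975 mm from the base axis. Payload 7.1 kg.
Tool frame: the origin (TCP) lies midway between the tips of the shut fingers; the grasp point (between the pads) lies 19 mm behind it (ctrl.tcp_to_grasp is the distance from the TCP to the grasp point, in mm); z points along the fingers, y is the line along which they close (so a half turn about z gives the same grasp; the last joint's range is limited). The gripper opens to 88 mm and grips with 3 to 60 N. Pads are 20 mm wide; open, the fingers measure 115 mm over their backs; the gripper's body (75 mm by 178 mm) begins 61 mm behind the grasp point.
Start: joints at [-0.019, 0.423, 1.63, -0, 1.089, -0.019], TCP at [624.984, 0.026, 222.675] pointing down, gripper open.
Joint ranges: [-3, 3], [-0.9, 2.11], [0.09, 2.58], [-1.31, 4.45], [0.11, 2.69], [-2.54, 2.54]. Speed limits (rad/s): [2.39, 2.39, 3.01, 3.14, 3.14, 3.14].

## Interface

Orientations are given as a rotation vector (axis times angle).
In Python, from workcell import get_obs, cams, ticket, boxes_of, ctrl gives the robot as it stands.
- The arm moves only by the shell command python3 -m creep 'ROWS' [OPENING]. ROWS is JSON, one flat list of numbers, 4 for each row, row after row: the shift along the world's x, y, z in m, then the turn about the world's z in rad. In form: [tx, ty, tz, spin, tx, ty, tz, spin, ...]. A call has 1 to 10 rows; each row is the pose to reach, as a shift and turn from the pose commanded when the call began; what a row does not reach only later rows make up. A row lasts 1/12 s, in which the tool goes at most 41.7 mm and 7.16 degrees, less where a joint would pass 70% of its speed; a pose out of reach is approached as far as the arm can. A call with a gripper value outside its range is refused whole. OPENING is the opening, from 0 (shut) to 1 (fully open), set as the call begins (- or left out, the last holds). The fingers move at their own pace and stop on an object; the grip force is fixed at half the most. Time passes only in rows, so rows that repeat a pose let the fingers close. It gives the time, the measured TCP pose, the force, the opening and the grip force at its end, in the units of the state.
- get_obs(): the state, without advancing time (a new reading comes with each control period).
- cams.get_image(name): name is "scene" or "side" or "wrist"; returns (picture, depth): 400x640x3 uint8, red, green, blue; 400x640 float32, mm along the optical axis (not along the pixel's ray), 0 where there is no reading.
- cams.get_calibration(name): a dict with "mtx" (3x3 intrinsics, pixels), "D" ([k1, k2, p1, p2, k3] as OpenCV has them; the pictures are not rectified), "R" (3x3) and "t" (3): a world point X has camera coordinates R X + t; the wrist camera has in their place "mount" (4x4, takes a point from camera to tool coordinates, whose origin is the TCP and whose axes are the flange's). Camera axes: x right, y down, z forward; pixel columns grow to the right and rows downward; lengths in mm; the calibration is good to about 2 mm. A picture is of the moment at which its call begins: read the wrist's pose just before it. get_calibration takes no time and is no camera call.
- ticket.close_job(): hands the job in; it is judged then, once.
Trained networks look in the newest picture that a camera, given by its name, has taken for a name from the list of things; names that differ only in an ending like _2 or _b are one class to them, and where a whole thing is asked for, a point or a joint stands for the part that bears it (a point fixed in the world has none). Each returns a list of dicts, best first, with "score" (0 to 1); they miss things now and then, are a little off and sometimes report something else, mostly with a low value. They report only what shows in the picture. A call takes as long as a camera call. They do not tell look-alikes from the thing itself.
- boxes_of(camera, target): "centre" ([column, row] in pixels, amid what is visible of it).
The state is a dict: "t": time; "qpos": joint angles; "qvel": joint speeds; "joint_torque": joint torques, N m; "ee_pos": TCP position; "orientation": TCP orientation; "ft_force": force on the tool from outside, world axes, zero at the start; "moment": the same for the moment, N m; "width": finger opening in mm; "grasp_force": force on a finger pad.
Only numpy, scipy, OpenCV 4.12 (cv2) and the standard library are available. Lean on these libraries where they do the work, as an engineer would, in place of code of your own. Each camera call takes 0.05 s, during which the arm holds its last target. There are 200 camera calls.

## Working session

There is one attempt and no reset: what is moved stays moved. The work goes in short steps, Python scripts to look and compute and a shell command to move; the robot and the scene stay as the last step left them, time stands still between calls to the robot, and variables do not carry over. Pictures are saved under pics/ and viewed, at most 15 in all, crops included, and the job is handed in when it is done.

```bash
ls; mkdir -p pics
cat > h.py <<'E'
import numpy as np, cv2
from workcell import get_obs, cams, ticket, boxes_of, ctrl
from scipy.spatial.transform import Rotation as Ro
def pose(name):
    c=cams.get_calibration(name)
    if name=="wrist":
        o=get_obs(); T=np.eye(4); T[:3,:3]=Ro.from_rotvec(o["orientation"]).as_matrix(); T[:3,3]=o["ee_pos"]
        return c,T@np.array(c["mount"])
    M=np.eye(4); M[:3,:3]=c["R"]; M[:3,3]=np.ravel(c["t"]); return c,np.linalg.inv(M)
def snap(name,f=None):
    c,M=pose(name); im,d=cams.get_image(name)
    if f: cv2.imwrite("pics/"+f,cv2.cvtColor(im,cv2.COLOR_RGB2BGR))
    return im,d,c,M
def toworld(px,d,c,M):
    "pixels Nx2, depths N -> world"
    n=cv2.undistortPoints(np.float64(px).reshape(-1,1,2),np.array(c["mtx"]),np.array(c["D"])).reshape(-1,2)
    return (M@np.c_[n*np.c_[d],d,np.ones(len(n))].T).T[:,:3]
def cloud(d,c,M):
    v,u=np.nonzero(d>0); return np.c_[u,v],toworld(np.c_[u,v],d[v,u],c,M)
E
python3 - <<'E'
from h import *
for n in("scene","wrist"):
    im,d,c,M=snap(n,n+"0.png"); print(n,M.round(2).tolist(),np.round(c["mtx"],1).tolist())
print(get_obs()["t"], get_obs()["orientation"],ctrl.tcp_to_grasp)
E
```

```text
pics
scene [[0.4, 0.63, -0.67, 1133.32], [0.92, -0.28, 0.29, -266.66], [-0.01, -0.73, -0.69, 710.76], [0.0, 0.0, 0.0, 1.0]] [[474.0, 0.0, 311.4], [0.0, 474.0, 200.5], [0.0, 0.0, 1.0]]
wrist [[1.0, 0.0, -0.0, 625.21], [0.0, -0.95, -0.31, 83.83], [-0.0, 0.31, -0.95, 384.35], [0.0, 0.0, 0.0, 1.0]] [[283.0, 0.0, 319.2], [0.0, 283.0, 198.0], [0.0, 0.0, 1.0]]
0.1 [-2.22073766e+00 -2.22078067e+00  1.43366029e-03] 18.700000000000003
```

View pics/scene0.png

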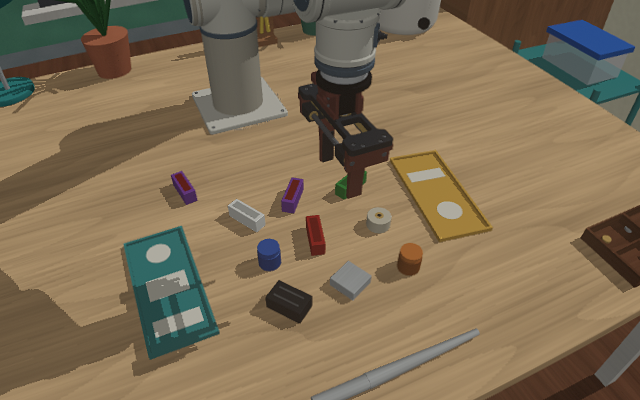

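View pics/wrist0.png

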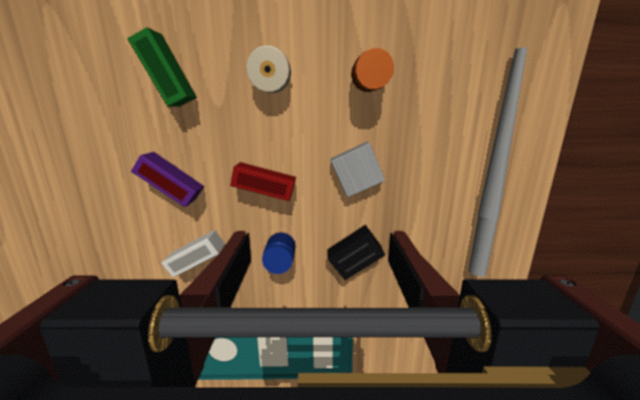

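The scene view shows the teal tray at (170,290), the yellow tray at (440,195), red bar (316,235), flux jar (410,258), black block (289,301), felt wheel (378,220), steel block (350,280), and purple look-alikes at (184,186) and (292,195). The green bar is behind the fingers there, but the wrist view shows it at (160,67).

```bash
cat > m.py <<'E'
from h import *
def comps(cam,x0=350,x1=980,y0=-450,y1=450,zmin=14,zmax=60,f=None):
    im,d,c,M=snap(cam,f); d=d.copy()
    px,P=cloud(d,c,M)
    m=np.zeros(d.shape,np.uint8)
    k=(P[:,2]>zmin)&(P[:,2]<zmax)&(P[:,0]>x0)&(P[:,0]<x1)&(P[:,1]>y0)&(P[:,1]<y1)
    m[px[k,1],px[k,0]]=1
    n,L=cv2.connectedComponents(m,connectivity=4)
    lab=L[px[:,1],px[:,0]]
    out=[]
    for i in range(1,n):
        Q=P[lab==i]; q=px[lab==i]
        if len(Q)<60: continue
        zt=np.percentile(Q[:,2],95); t=Q[:,2]>zt-4
        T=Q[t]; r=cv2.minAreaRect(np.float32(T[:,:2]))
        (w,h),a=r[1],r[2]
        if w<h: w,h,a=h,w,a+90
        a=(a+90)%180-90
        col=np.median(im[q[t,1],q[t,0]],0)
        out.append((r[0],(w,h),a,zt,col,q[t].mean(0)))
        print(cam,"c",np.round(r[0],1),"size",np.round((w,h),0),"ang",round(a,1),"z",round(zt,1),"rgb",col.astype(int),"px",q[t].mean(0).astype(int),flush=True)
    return out
E
python3 - <<'E'
from m import *
comps("wrist"); comps("scene")
im,d,c,M=snap("scene"); hsv=cv2.cvtColor(im,cv2.COLOR_RGB2HSV); px,P=cloud(d,c,M)
hs=hsv[px[:,1],px[:,0]]
for n,lo,hi,s in(("teal",80,100,(-450,0)),("yel",18,28,(0,450))):
    k=(hs[:,0]>=lo)&(hs[:,0]<=hi)&(hs[:,1]>(120 if n=="teal" else 150))&(P[:,2]>-6)&(P[:,2]<18)&(P[:,0]>300)&(P[:,0]<980)&(P[:,1]>s[0])&(P[:,1]<s[1])
    m=np.zeros(d.shape,np.uint8); m[px[k,1],px[k,0]]=1
    N,L,st,_=cv2.connectedComponentsWithStats(m); i=1+st[1:,4].argmax()
    Q=P[k][L[px[k,1],px[k,0]]==i]; r=cv2.minAreaRect(np.float32(Q[:,:2])); print(n,r,np.percentile(Q[:,2],[5,50,95]))
    H,W=d.shape; tr=cv2.boxPoints(r)
    ins=np.array([cv2.pointPolygonTest(tr,(float(a),float(b)),False)>0 for a,b in P[:,:2]])
    v=ins&(hs[:,1]<75)&(hs[:,2]>95)
    m[:]=0; m[px[v,1],px[v,0]]=1
    N,L,st,_=cv2.connectedComponentsWithStats(m)
    for i in range(1,N):
        if st[i,4]>80:
            Q=P[v][L[px[v,1],px[v,0]]==i]; print(" outline",[np.round(z,1) for z in cv2.minAreaRect(np.float32(Q[:,:2]))],st[i,4], Q[:,2].mean().round(1))
print(get_obs()["t"])
E
```

```text
wrist c [440.2 126. ] size [79. 28.] ang -65.7 z 33.9 rgb [23 76 28] px [156  66]
wrist c [565.3 125.8] size [49. 48.] ang 45.3 z 29.7 rgb [175 163 138] px [267  68]
wrist c [685.1 124.2] size [41. 40.] ang -0.4 z 47.5 rgb [171  88  38] px [374  67]
wrist c [858.2 -16.5] size [270.  20.] ang -88.7 z 25.4 rgb [131 131 128] px [493 203]
wrist c [675.6   5.4] size [55. 55.] ang -64.7 z 23.5 rgb [138 138 134] px [358 169]
wrist c [424.6  -7. ] size [80. 29.] ang -37.1 z 33.7 rgb [79 27 80] px [162 180]
wrist c [551.1  -9.3] size [80. 28.] ang -15.2 z 33.6 rgb [104  16  15] px [261 182]
wrist c [ 676.6 -115.5] size [70. 46.] ang 36.3 z 33.4 rgb [20 20 21] px [356 255]
wrist c [ 442.5 -118.2] size [81. 29.] ang 28.0 z 34.0 rgb [163 158 147] px [189 257]
wrist c [ 567.8 -112.9] size [42. 41.] ang -82.5 z 47.3 rgb [ 27  52 119] px [277 259]
scene c [445.4 100.8] size [48. 24.] ang -29.4 z 32.8 rgb [46 86 42] px [342 182]
scene c [426.6  -6. ] size [83. 28.] ang -38.0 z 33.2 rgb [93 46 77] px [292 190]
scene c [ 444.4 -117. ] size [80. 29.] ang 28.8 z 32.7 rgb [139 138 131] px [245 210]
scene
[... 581 characters left out ...]
71 376]
teal ((536.3724975585938, -305.4314270019531), (250.75042724609375, 116.97689056396484), 0.6411787867546082) [0.86802352 3.09985694 8.01429656]
 outline [array([ 461.1, -305.7]), array([48.4, 49.3]), np.float64(62.7)] 380 3.4
 outline [array([ 546.7, -304.2]), array([52.8, 75.2]), np.float64(2.2)] 864 3.7
 outline [array([ 631.4, -304. ]), array([35.9, 85.1]), np.float64(0.6)] 804 3.6
yel ((535.5230102539062, 295.085693359375), (122.60364532470703, 272.21075439453125), 80.94734954833984) [1.67248162 4.08113818 9.95391468]
 outline [array([476.1, 305.3]), array([84.6, 36.3]), np.float64(79.8)] 324 4.2
 outline [array([593.1, 287. ]), array([51.8, 53.7]), np.float64(56.5)] 346 4.1
0.25
```

```bash
python3 -m creep '[0.030,0.062,-0.040,0,0.060,0.124,-0.080,0,0.060,0.124,-0.120,0,0.060,0.124,-0.120,0,0.060,0.124,-0.120,0,0.060,0.124,-0.120,0]' 1; python3 -c "
from m import *
comps('wrist',f='w1.png'); o=get_obs(); print(o['ee_pos'],o['orientation'],o['t'],o['width'],o['ft_force'])"
```

```text
t: 0.75
ee_pos: [683.0, 126.2, 97.9]
orientation: [-2.216, -2.222, 0.008]
ft_force: [-0.4, -0.7, -0.6]
width: 88.0
grasp_force: 0.0
wrist c [440.8 126.4] size [80. 30.] ang -65.7 z 33.6 rgb [20 65 23] px [ 36 206]
wrist c [565.1 126.2] size [50. 50.] ang 79.7 z 29.5 rgb [158 147 123] px [184 206]
wrist c [859.   99.7] size [100.  16.] ang -89.0 z 21.9 rgb [120 119 115] px [509 235]
wrist c [685.4 124.7] size [41. 41.] ang -6.0 z 47.2 rgb [154  75  31] px [322 216]
wrist c [670.3  28.8] size [60. 23.] ang -0.2 z 23.4 rgb [126 126 123] px [310 300]
wrist c [580.6 -20.6] size [23. 16.] ang 75.1 z 33.4 rgb [102  15  14] px [218 345]
wrist c [670.8 -21.5] size [23. 11.] ang 24.9 z 23.4 rgb [98 88 84] px [305 340]
wrist c [567.5 -93. ] size [27.  6.] ang -2.3 z 19.9 rgb [15 28 68] px [217 384]
[683.65953095 124.87119783 100.28489727] [-2.21754312 -2.22195297  0.0054003 ] 0.8 87.8021578289937 [-0.46244737  0.36738762  1.1337373 ]
```

View pics/w1.png

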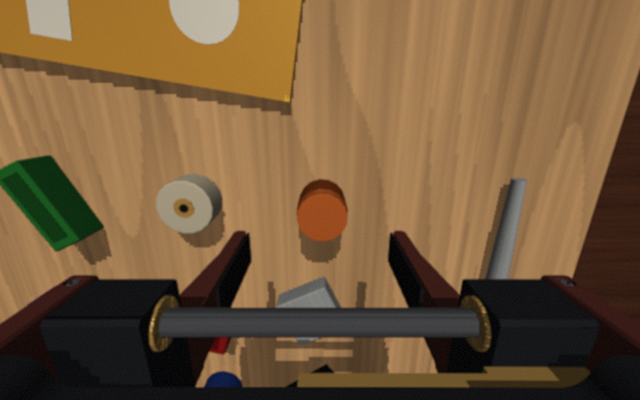

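The wrist view shows the amber jar cap at (322,216), centred between the fingers and clear on both sides.

```bash
python3 -m creep '[0,0.0005,-0.040,0,0,0.0005,-0.080,0,0,0.0005,-0.098,0,0,0.0005,-0.098,0,0,0.0005,-0.098,0]' && python3 -m creep '[0,0,0,0,0,0,0,0,0,0,0,0,0,0,0,0,0,0,0,0,0,0,0,0]' 0.3
```

```text
t: 1.22
ee_pos: [685.4, 123.4, 5.8]
orientation: [2.222, 2.22, 0.0]
ft_force: [1.3, 0.5, 0.6]
width: 87.5
grasp_force: 0.0
t: 1.72
ee_pos: [685.2, 124.6, 5.1]
orientation: [2.221, 2.221, 0.001]
ft_force: [-0.5, -0.4, -0.5]
width: 51.3
grasp_force: 0.0
```

```bash
python3 -m creep '[0,0,0,0,0,0,0,0,0,0,0.02,0,0,0,0.06,0,0,0,0.1,0,-0.011,-0.038,0.115,0,-0.022,-0.076,0.125,0,-0.033,-0.114,0.135,0,-0.044,-0.152,0.135,0,-0.055,-0.190,0.135,0]' 0.3 && python3 -m creep '[-0.011,-0.038,0,0,-0.022,-0.076,0,0,-0.033,-0.114,0,0,-0.044,-0.152,0,0,-0.055,-0.190,0,0,-0.066,-0.228,0,0,-0.077,-0.266,0,0,-0.084,-0.284,0,0,-0.084,-0.284,0,0,-0.084,-0.284,0,0]'
cat > tray.py <<'E'
from h import *
def outlines(cam,box,f=None):
    im,d,c,M=snap(cam,f); hsv=cv2.cvtColor(im,cv2.COLOR_RGB2HSV); px,P=cloud(d,c,M); hs=hsv[px[:,1],px[:,0]]
    v=(hs[:,1]<80)&(hs[:,2]>95)&(P[:,0]>box[0])&(P[:,0]<box[1])&(P[:,1]>box[2])&(P[:,1]<box[3])&(P[:,2]>-3)&(P[:,2]<9)
    m=np.zeros(d.shape,np.uint8); m[px[v,1],px[v,0]]=1
    N,L,st,_=cv2.connectedComponentsWithStats(m)
    for i in range(1,N):
        if st[i,4]>80:
            Q=P[v][L[px[v,1],px[v,0]]==i]; print(" outline",[np.round(z,1) for z in cv2.minAreaRect(np.float32(Q[:,:2]))],"px",px[v][L[px[v,1],px[v,0]]==i].mean(0).astype(int),st[i,4],Q[:,2].mean().round(1))
E
python3 -c "
from tray import *
outlines('wrist',(400,690,-365,-245),'w2.png'); print(get_obs()['ee_pos'],get_obs()['t'])"
```

```text
t: 2.55
ee_pos: [629.6, -66.9, 140.5]
orientation: [2.22, 2.221, 0.001]
ft_force: [0.9, 0.1, -0.9]
width: 43.9
grasp_force: 30.0
t: 3.38
ee_pos: [545.2, -350.3, 139.2]
orientation: [-2.224, -2.218, -0.0]
ft_force: [-0.5, 0.5, -0.4]
width: 43.2
grasp_force: 30.0
 outline [array([ 630.5, -305.6]), array([34.4, 86.1]), np.float64(0.7)] px [400 143] 2717 4.7
 outline [array([ 545.2, -306.9]), array([50., 76.]), np.float64(0.3)] px [318 145] 3496 4.7
 outline [array([ 459.9, -307.8]), array([49.8, 48.9]), np.float64(42.2)] px [237 148] 1797 4.8
[ 545.62591934 -349.1657886   139.26884418] 3.4333
```

View pics/w2.png

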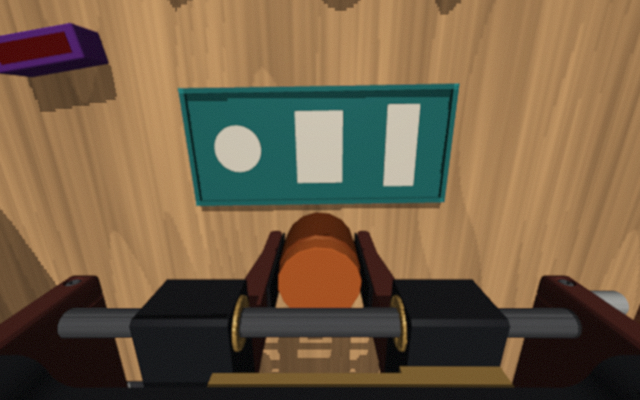

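The wrist view shows the teal tray's outlines at (237,148), (318,145) and (400,143), with the jar held upright at (320,275). I'll compare the held jar with the outline in the same camera, so the camera bias cancels.

```bash
python3 -c "
from m import *
o=get_obs(); print(o['ee_pos'])
im,d,c,M=snap('wrist'); px,P=cloud(d,c,M); h=cv2.cvtColor(im,cv2.COLOR_RGB2HSV)[px[:,1],px[:,0]]
k=(abs(P[:,0]-545)<30)&(abs(P[:,1]+350)<40)&(h[:,0]<16)&(h[:,1]>150)&(px[:,1]<312)
z=np.percentile(P[k,2],95); k&=P[:,2]>z-3; Q=P[k]; print(z,Q.min(0),Q.max(0),cv2.minAreaRect(np.float32(Q[:,:2])),cv2.minEnclosingCircle(np.float32(Q[:,:2])))"
```

```text
[ 545.62591934 -349.1657886   139.26884418]
198.10094705259576 [ 515.02929222 -347.42350695  195.14026962] [ 574.96861133 -323.00516868  224.96787036] ((545.1653442382812, -334.4973449707031), (23.77951431274414, 59.873294830322266), 87.60517120361328) ((544.9989624023438, -338.47430419921875), 29.970211029052734)
```

```bash
cat >> h.py <<'E'
TCP=None   # commanded (x,y,z,spin) overrides the noisy reading
_p=pose
def pose(name):
    c,M=_p(name)
    if name=="wrist" and TCP is not None:
        T=np.eye(4); T[:3,:3]=(Ro.from_rotvec([0,0,TCP[3]])*Ro.from_rotvec(np.pi/2**.5*np.array([1,1,0]))).as_matrix(); T[:3,3]=TCP[:3]; M=T@np.array(c["mount"])
    return c,M
E
python3 -c "
import h; h.TCP=(546,-349.5,139.7,0)
from m import *
import tray; tray.outlines('wrist',(400,690,-365,-245))
im,d,c,M=snap('wrist'); px,P=cloud(d,c,M); h=cv2.cvtColor(im,cv2.COLOR_RGB2HSV)[px[:,1],px[:,0]]
k=(abs(P[:,0]-545)<30)&(abs(P[:,1]+350)<40)&(P[:,2]>174)&(P[:,2]<190)&(px[:,1]<312)&(abs(px[:,0]-320)<45)&(im[px[:,1],px[:,0],0]>95)
Q=P[k]; print(len(Q),np.percentile(Q[:,2],[5,50,95]),Q.min(0),Q.max(0),cv2.minAreaRect(np.float32(Q[:,:2])),cv2.minEnclosingCircle(np.float32(Q[:,:2])))
print([get_obs()['ee_pos'].round(2) if hasattr(get_obs()['ee_pos'],'round') else get_obs()['ee_pos']])"
```

```text
outline [array([ 630.6, -306.8]), array([34.7, 86.3]), np.float64(0.6)] px [399 145] 2689 5.1
 outline [array([ 545.4, -307.7]), array([50.1, 76.2]), np.float64(0.7)] px [318 147] 3471 5.1
 outline [array([ 460.4, -308.8]), array([49.3, 49.3]), np.float64(23.1)] px [236 149] 1790 5.0
4692 [177.5170607  181.22742374 182.1766524 ] [ 524.84941464 -363.83145555  174.00794033] [ 568.40146696 -328.17528349  184.10025728] ((546.4037475585938, -345.9527282714844), (43.52524948120117, 35.55040740966797), 0.9360924363136292) ((546.6054077148438, -351.5923156738281), 23.419363021850586)
[array([ 546.41, -348.05,  139.52])]
```

```bash
python3 -m creep '[-0.035,0.017,0,0,-0.070,0.034,-0.01,0,-0.086,0.0413,-0.04,0,-0.086,0.0413,-0.08,0,-0.086,0.0413,-0.11,0,-0.086,0.0413,-0.12,0,-0.086,0.0413,-0.126,0,-0.086,0.0413,-0.129,0,-0.086,0.0413,-0.1307,0,-0.086,0.0413,-0.1307,0]' && python3 -m creep '[0,0,0,0,0,0,0,0,0,0,0,0,0,0,0,0]' 0.62 && python3 -m creep '[0,0,0.03,0,0,0,0.07,0,0,0,0.11,0,0,0,0.131,0,0.043,-0.02,0.131,0,0.086,-0.04,0.131,0,0.086,-0.04,0.131,0,0.086,-0.04,0.131,0]'
python3 -c "
import h; h.TCP=(546,-348.2,140,0)
from m import *
comps('wrist',400,690,-380,-240,f='w3.png')
import tray; tray.outlines('wrist',(400,690,-365,-245))
comps('scene',400,690,-380,-240); tray.outlines('scene',(400,690,-365,-245))
"
```

```text
t: 4.42
ee_pos: [461.1, -308.6, 10.0]
orientation: [2.22, 2.22, 0.001]
ft_force: [0.2, -1.0, -0.6]
width: 43.3
grasp_force: 30.0
t: 4.75
ee_pos: [460.3, -308.5, 9.6]
orientation: [2.221, 2.221, 0.0]
ft_force: [0.7, -0.1, -1.0]
width: 54.3
grasp_force: 0.0
t: 5.42
ee_pos: [548.9, -349.6, 140.8]
orientation: [2.218, 2.219, 0.001]
ft_force: [-0.1, 0.5, 0.2]
width: 54.4
grasp_force: 0.0
wrist c [ 459.1 -307. ] size [41. 41.] ang 85.3 z 50.9 rgb [166  82  34] px [221 156]
 outline [array([ 630. , -305.5]), array([34.6, 86.5]), np.float64(0.6)] px [399 145] 2682 4.7
 outline [array([ 544.6, -306.5]), array([50. , 76.3]), np.float64(1.0)] px [317 147] 3481 4.8
 outline [array([ 467. , -293.9]), array([18.7, 46.8]), np.float64(61.1)] px [242 134] 214 5.2
scene c [ 464. -307.] size [41. 40.] ang -42.7 z 49.9 rgb [145  87  43] px [152 238]
 outline [array([ 546. , -304.7]), array([53.2, 75.4]), np.float64(0.0)] px [167 285] 881 3.7
 outline [array([ 630.9, -304. ]), array([37.6, 85.2]), np.float64(0.6)] px [177 321] 825 3.6
```

```bash
python3 -m creep '[0.016,0.029,0,-0.117,0.033,0.058,0,-0.234,0.049,0.087,0,-0.351,0.065,0.116,0,-0.468,0.082,0.145,-0.01,-0.585,0.098,0.175,-0.02,-0.702,0.114,0.204,-0.03,-0.819,0.1306,0.233,-0.04,-0.9355,0.1306,0.233,-0.04,-0.9355,0.1306,0.233,-0.04,-0.9355]' 1 
python3 -m creep '[0,0,0,0,0,0,0,0]'
python3 -c "
import h; h.TCP=(676.6,-115.2,100,-.9355)
from m import *
comps('wrist'); print(Ro.from_rotvec(get_obs()['orientation']).as_matrix()[:,1])
comps('wrist')
"
```

```text
t: 6.45
ee_pos: [675.4, -113.4, 99.1]
orientation: [-2.981, -0.987, 0.003]
ft_force: [0.0, -0.1, 0.2]
width: 88.0
grasp_force: 0.0
t: 6.62
ee_pos: [675.7, -116.3, 100.4]
orientation: [2.984, 0.981, -0.0]
ft_force: [-0.2, -1.8, 0.2]
width: 88.0
grasp_force: 0.0
wrist c [ 860.  -118.1] size [64. 19.] ang -88.3 z 25.3 rgb [131 130 127] px [472  23]
wrist c [676.5   5.9] size [56. 55.] ang -64.8 z 23.0 rgb [145 145 142] px [199 121]
wrist c [569.3 114.9] size [50. 27.] ang 18.3 z 28.9 rgb [172 161 135] px [ 14 147]
wrist c [ 678.  -114.8] size [70. 44.] ang 36.4 z 33.0 rgb [22 21 22] px [318 205]
wrist c [551.9  -9. ] size [81. 29.] ang -15.1 z 33.3 rgb [98 16 15] px [143 246]
wrist c [457.7  91.4] size [28.  3.] ang 24.2 z 27.8 rgb [10 32 12] px [  2 261]
wrist c [ 577.2 -111. ] size [33. 26.] ang -53.4 z 46.9 rgb [ 28  54 124] px [250 296]
wrist c [ 448.9 -125.3] size [31.  8.] ang 27.7 z 32.7 rgb [148 144 136] px [200 378]
[ 5.92969789e-01 -8.05224661e-01  2.75269136e-04]
wrist c [ 859.6 -117.6] size [63. 19.] ang -89.1 z 25.2 rgb [131 131 128] px [472  23]
wrist c [676.1   6.2] size [56. 55.] ang -64.4 z 22.9 rgb [145 145 142] px [199 121]
wrist c [570.  114.8] size [49. 26.] ang 19.2 z 28.9 rgb [173 161 135] px [ 14 147]
wrist c [ 678.1 -114.4] size [69. 44.] ang 36.4 z 32.8 rgb [22 21 22] px [318 205]
wrist c [551.4  -9. ] size [81. 28.] ang -14.7 z 33.3 rgb [98 16 15] px [143 246]
wrist c [457.8  91.1] size [27.  3.] ang 24.7 z 27.9 rgb [10 32 12] px [  2 262]
wrist c [ 577. -111.] size [33. 26.] ang -54.7 z 46.8 rgb [ 28  54 124] px [250 296]
wrist c [ 449.5 -127.8] size [31.  8.] ang 16.6 z 32.3 rgb [146 143 134] px [200 379]
```

```bash
python3 -m creep '[0.001,0.0004,-0.035,0,0.001,0.0004,-0.07,0,0.001,0.0004,-0.09,0,0.001,0.0004,-0.0955,0,0.001,0.0004,-0.0955,0,0.001,0.0004,-0.0955,0]' && python3 -m creep '[0,0,0,0,0,0,0,0,0,0,0,0,0,0,0,0,0,0,0,0,0,0,0,0,0,0,0,0,0,0,0,0,0,0,0.01,0,0,0,0.05,0]' 0.3 && python3 -m creep '[0,0,0.04,0,-0.014,-0.03,0.075,0.117,-0.028,-0.06,0.085,0.234,-0.042,-0.09,0.085,0.351,-0.056,-0.12,0.085,0.468,-0.070,-0.15,0.085,0.585,-0.084,-0.18,0.085,0.702,-0.098,-0.21,0.085,0.819,-0.112,-0.235,0.085,0.9355,-0.1316,-0.235,0.085,0.9485]' && python3 -m creep '[0,0,0,0,0,0,0,0]'
```

```text
t: 7.22
ee_pos: [678.2, -115.5, 5.5]
orientation: [2.984, 0.98, 0.002]
ft_force: [0.1, 0.3, -0.0]
width: 87.8
grasp_force: 0.0
t: 8.05
ee_pos: [672.8, -113.9, 49.0]
orientation: [-2.979, -0.98, 0.016]
ft_force: [-1.1, 0.6, -1.3]
width: 43.7
grasp_force: 30.0
t: 8.88
ee_pos: [546.0, -354.4, 140.5]
orientation: [2.2, 2.237, -0.0]
ft_force: [-0.7, 0.4, -0.8]
width: 44.0
grasp_force: 30.0
t: 9.05
ee_pos: [545.3, -350.0, 139.9]
orientation: [-2.209, -2.233, -0.0]
ft_force: [0.7, 0.8, -1.5]
width: 43.5
grasp_force: 30.0
```

```bash
cat > held.py <<'E'
from m import *
def held(tcp,f=None,ztop=None,lim=45):
    im,d,c,M=snap("wrist",f); px,P=cloud(d,c,M)
    k=(abs(P[:,0]-tcp[0])<lim)&(abs(P[:,1]-tcp[1])<55)&(abs(P[:,2]-ztop)<3)
    m=np.zeros(d.shape,np.uint8); m[px[k,1],px[k,0]]=1
    N,L,st,_=cv2.connectedComponentsWithStats(m,connectivity=4); i=1+st[1:,4].argmax(); j=L[px[k,1],px[k,0]]==i
    Q=P[k][j]; r=cv2.minAreaRect(np.float32(Q[:,:2])); print("held",np.round(r[0],1),np.round(r[1],1),round(r[2],1),"min",Q.min(0).round(1),"max",Q.max(0).round(1),"rows",px[k][j][:,1].min(),px[k][j][:,1].max())
E
python3 -c "
import h; h.TCP=(546,-349.8,139.5,.013)
from held import *
held(h.TCP,'w4.png',139.5-4.5+32+.5)
import tray; tray.outlines('wrist',(400,690,-365,-245))"
```

```text
held [ 546.5 -345.7] [62.2 58.7] 0.5 min [ 515.4 -375.2  164.5] max [ 577.5 -316.3  170.5] rows 211 307
 outline [array([ 630. , -305.6]), array([34.2, 85.4]), np.float64(0.8)] px [399 145] 2677 4.1
 outline [array([ 544.9, -306.9]), array([49.9, 76.3]), np.float64(0.7)] px [318 145] 3510 4.2
 outline [array([ 466. , -294.2]), array([19.4, 47.6]), np.float64(62.5)] px [242 131] 213 4.6
```

View pics/w4.png

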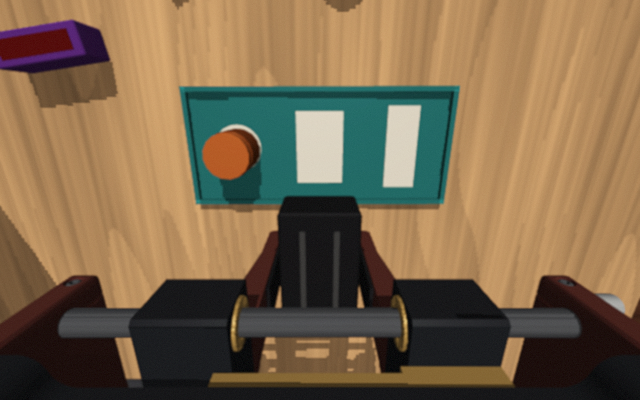

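The block is held straight at (320,250), with the jar on its circle at (232,153) and the free rectangle at (319,146).

```bash
python3 -m creep '[-0.001,0.024,0,0,-0.0014,0.0442,-0.02,0,-0.0014,0.0442,-0.05,0,-0.0014,0.0442,-0.085,0,-0.0014,0.0442,-0.11,0,-0.0014,0.0442,-0.12,0,-0.0014,0.0442,-0.126,0,-0.0014,0.0442,-0.129,0,-0.0014,0.0442,-0.1306,0,-0.0014,0.0442,-0.1306,0]' && python3 -m creep '[0,0,0,0,0,0,0,0,0,0,0,0,0,0,0,0]' 0.62 && python3 -m creep '[0,0,0.03,0,0,0,0.07,0,0,0,0.11,0,0,0,0.131,0,0,-0.04,0.131,0,0,-0.04,0.131,0,0,-0.04,0.131,0,0,-0.04,0.131,0]'
python3 -c "
import h; h.TCP=(544.6,-345.6,139.9,.013)
from m import *
comps('wrist',400,690,-380,-240,f='w5.png')
import tray; tray.outlines('wrist',(400,690,-365,-245))
comps('scene',400,690,-380,-240); tray.outlines('scene',(400,690,-365,-245))"
```

```text
t: 9.98
ee_pos: [545.6, -306.0, 10.0]
orientation: [2.206, 2.235, 0.001]
ft_force: [0.3, 0.9, -0.9]
width: 43.9
grasp_force: 30.0
t: 10.32
ee_pos: [544.9, -305.9, 9.6]
orientation: [2.206, 2.235, 0.0]
ft_force: [0.3, 0.6, 0.6]
width: 54.5
grasp_force: 0.0
t: 10.98
ee_pos: [543.9, -345.3, 139.4]
orientation: [-2.207, -2.234, 0.0]
ft_force: [-0.3, -0.1, -0.1]
width: 54.6
grasp_force: 0.0
wrist c [ 547. -308.] size [69. 44.] ang -89.2 z 37.8 rgb [23 23 24] px [321 156]
wrist c [ 462.7 -308.9] size [41. 41.] ang 43.4 z 51.7 rgb [175  87  36] px [228 160]
 outline [array([ 631.4, -306.5]), array([34.5, 86.5]), np.float64(1.2)] px [402 150] 2671 5.5
 outline [array([ 545.7, -272.8]), array([49.1,  7.8]), np.float64(4.2)] px [320 118] 253 5.7
 outline [array([ 468.1, -295.5]), array([19.8, 47.8]), np.float64(60.4)] px [245 137] 219 5.5
scene c [ 463.8 -307.3] size [42. 40.] ang 34.9 z 49.8 rgb [145  87  42] px [152 238]
scene c [ 548.2 -306.9] size [70. 46.] ang -88.1 z 37.1 rgb [37 35 33] px [162 275]
 outline [array([ 562.1, -294. ]), array([41.4, 88.1]), np.float64(34.1)] px [176 287] 110 3.8
 outline [array([ 631., -304.]), array([36. , 85.2]), np.float64(0.4)] px [177 321] 819 3.6
```

```bash
python3 -c "
import cv2
a=cv2.imread('pics/w5.png')[80:220,170:470]; b=cv2.imread('pics/w5.png')
cv2.imwrite('pics/w5c.png',cv2.resize(a,None,fx=2.6,fy=2.6,interpolation=cv2.INTER_CUBIC))"
```

```text
(no output)
```

View pics/w5c.png

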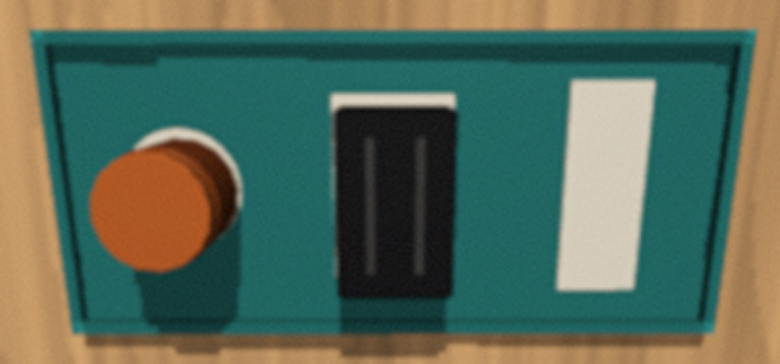

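The crop shows the block square in its rectangle at (395,200), with the strip at its top edge slightly wide. I'll check the offset using pixel edges intersected with known heights.

```bash
cat > ray.py <<'E'
import h
from h import *
def onplane(px,z,c,M):
    n=cv2.undistortPoints(np.float64(px).reshape(-1,1,2),np.array(c["mtx"]),np.array(c["D"])).reshape(-1,2)
    v=np.c_[n,np.ones(len(n))]@M[:3,:3].T; o=M[:3,3]; return (o+v*((z-o[2])/v[:,2])[:,None])[:,:2]
def blob(mask,z,c,M,minpx=150):
    "contour of each blob put on plane z -> rect"
    N,L,st,_=cv2.connectedComponentsWithStats(mask.astype(np.uint8)); out=[]
    for i in range(1,N):
        if st[i,4]<minpx: continue
        k,_=cv2.findContours((L==i).astype(np.uint8),0,1); p=k[0].reshape(-1,2)
        q=onplane(p,z,c,M); r=cv2.minAreaRect(np.float32(q)); out.append(r); print(" z",z,"centre",np.round(r[0],1),"size",np.round(r[1],1),"ang",round(r[2],1),"px",p.mean(0).astype(int))
    return out
E
python3 -c "
from ray import *; h.TCP=(544.6,-345.6,139.9,.013)
c,M=h.pose('wrist'); im=cv2.cvtColor(cv2.imread('pics/w5.png'),cv2.COLOR_BGR2HSV); im[215:]=(90,255,100)
im[:85]=(90,255,100); im[:,:195]=(90,255,100); im[:,450:]=(90,255,100)
H,S,V=cv2.split(im)
print('white');blob((S<80)&(V>95),4,c,M)
print('black');blob((V<45)&(S<130),36,c,M)
print('cap');blob((H<16)&(S>150)&(V>120),50,c,M)
"
```

```text
white
 z 4 centre [ 546.5 -246.7] size [2.504e+02 1.000e-01] ang 0.8 px [322  91]
 z 4 centre [ 631.4 -306.4] size [34.  86.1] ang 0.9 px [402 150]
 z 4 centre [ 545.7 -272.3] size [49.1  8.7] ang 4.2 px [320 117]
 z 4 centre [ 467.8 -295.3] size [20.5 48.3] ang 61.0 px [246 139]
black
 z 36 centre [ 547.  -308.9] size [42.2 68.6] ang 0.5 px [321 157]
cap
 z 50 centre [ 462.3 -309.1] size [40.9 41.2] ang 13.8 px [228 159]
```

```bash
python3 -m creep '[0.001,0.031,0,0.118,0.001,0.062,0,0.236,0.002,0.093,0,0.354,0.002,0.124,0,0.472,0.003,0.155,0,0.59,0.003,0.186,0,0.708,0.004,0.217,0,0.826,0.005,0.248,0,0.944,0.006,0.279,-0.01,1.062,0.007,0.31,-0.02,1.18]' 0.8 
python3 -m creep '[0,0.0264,-0.02,0.116,0,0.0264,-0.02,0.116,0,0.0264,-0.02,0.116,0,0.0264,-0.02,0.116]'
python3 -c "
import h; h.TCP=(551.6,-9.2,99.9,1.309)
from m import *
comps('wrist',f='w6.png');comps('wrist',500,600,-50,50)
"
```

```text
t: 12.02
ee_pos: [551.7, -33.6, 120.0]
orientation: [0.58, 3.087, 0.0]
ft_force: [0.6, 0.5, -0.4]
width: 70.3
grasp_force: 0.0
t: 12.35
ee_pos: [551.6, -9.3, 100.0]
orientation: [-0.412, -3.114, 0.0]
ft_force: [0.8, -0.1, -0.3]
width: 70.2
grasp_force: 0.0
wrist c [424.1  -7. ] size [79. 28.] ang -38.1 z 33.7 rgb [90 27 72] px [278  50]
wrist c [440.9 124.1] size [76. 28.] ang -65.7 z 33.7 rgb [34 84 38] px [453  29]
wrist c [ 442.2 -117.6] size [80. 28.] ang 28.7 z 33.5 rgb [172 167 157] px [147 112]
wrist c [563.8 126.1] size [49. 49.] ang 75.9 z 29.3 rgb [183 170 144] px [475 180]
wrist c [549.8  -9.5] size [80. 28.] ang -15.4 z 33.4 rgb [105  18  16] px [318 204]
wrist c [ 564.5 -114.4] size [42. 35.] ang -55.1 z 47.2 rgb [18 33 76] px [207 258]
wrist c [ 545.9 -299.9] size [56. 44.] ang -89.9 z 37.1 rgb [12 13 13] px [ 20 280]
wrist c [653.1   4.9] size [61. 33.] ang 76.6 z 23.2 rgb [142 142 138] px [363 297]
wrist c [549.3  -8.9] size [79. 28.] ang -15.2 z 33.1 rgb [106  17  16] px [319 203]
```

View pics/w6.png

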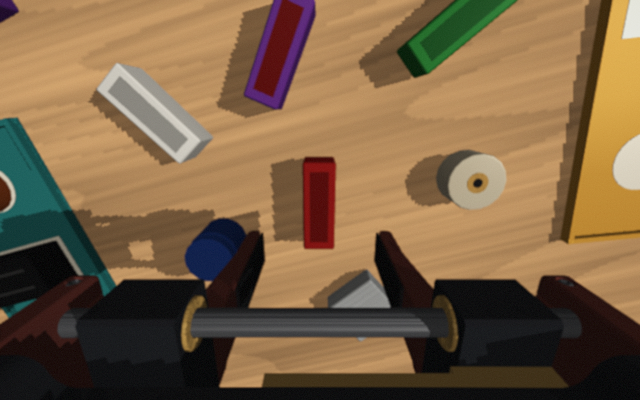

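The red bar is upright at (319,203), aligned between the fingers; the purple-sided look-alike is separate at (280,52).

```bash
python3 -m creep '[-0.001,-0.0005,-0.035,0,-0.001,-0.0005,-0.07,0,-0.001,-0.0005,-0.09,0,-0.001,-0.0005,-0.0955,0,-0.001,-0.0005,-0.0955,0,-0.001,-0.0005,-0.0955,0]' && python3 -m creep '[0,0,0,0,0,0,0,0,0,0,0,0,0,0,0,0,0,0,0,0,0,0,0,0,0,0,0,0,0,0,0,0,0,0,0.01,0,0,0,0.05,0]' 0.1 && python3 -m creep '[0,0,0.04,0,0.006,-0.03,0.075,-0.118,0.015,-0.06,0.085,-0.236,0.024,-0.09,0.085,-0.354,0.033,-0.12,0.085,-0.472,0.042,-0.15,0.085,-0.59,0.051,-0.18,0.085,-0.708,0.06,-0.21,0.085,-0.826,0.069,-0.24,0.085,-0.944,0.079,-0.27,0.085,-1.062]' && python3 -m creep '[0,-0.035,0,-0.118,0,-0.07,0,-0.234,0,-0.07,0,-0.234,0,-0.07,0,-0.234]'
python3 -c "
import h; h.TCP=(629.6,-349.7,139.4,.013)
from held import *
held(h.TCP,'w7.png',139.4-4.4+32+.5,14)
import tray; tray.outlines('wrist',(400,690,-365,-245)); print(get_obs()['width'])"
```

```text
t: 12.95
ee_pos: [551.4, -10.4, 5.3]
orientation: [0.412, 3.113, 0.0]
ft_force: [-0.4, -0.2, 0.1]
width: 70.2
grasp_force: 0.0
t: 13.78
ee_pos: [546.3, -9.5, 50.4]
orientation: [-0.409, -3.104, 0.001]
ft_force: [0.3, 0.2, -2.0]
width: 28.0
grasp_force: 30.0
t: 14.62
ee_pos: [629.2, -281.0, 139.7]
orientation: [-1.938, -2.472, 0.0]
ft_force: [0.3, 0.6, -1.7]
width: 27.7
grasp_force: 30.0
t: 14.95
ee_pos: [628.7, -351.4, 139.2]
orientation: [-2.209, -2.233, 0.0]
ft_force: [-0.7, 0.4, -2.4]
width: 27.7
grasp_force: 30.0
held [ 629.6 -342.1] [27.9 66.4] 0.1 min [ 615.7 -375.3  164.5] max [ 643.6 -308.9  170.3] rows 197 307
 outline [array([ 631.5, -303.6]), array([33.8, 81.7]), np.float64(0.1)] px [320 143] 2583 4.9
 outline [array([ 562.1, -295.2]), array([42. , 87.6]), np.float64(34.6)] px [247 126] 429 5.0
 outline [array([ 470.2, -294.3]), array([17.3, 46.6]), np.float64(54.6)] px [164 132] 219 4.9
27.676372542631913
```

View pics/w7.png

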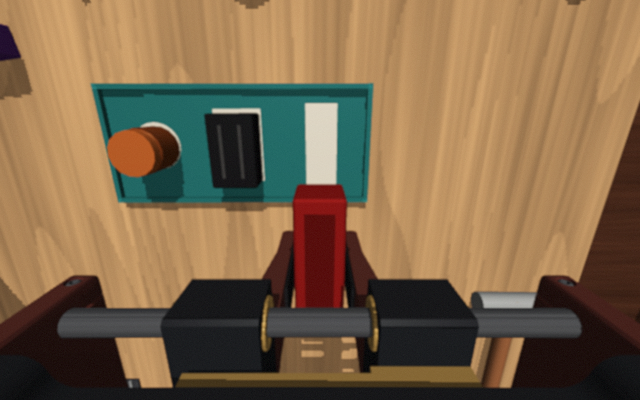

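The bar is held straight at (320,245), with its outline at (321,145), partly covered by the bar. I'll take one more same-picture comparison for the sideways offset.

```bash
python3 -c "
from ray import *; h.TCP=(629.6,-349.7,139.4,.013)
for _ in range(2):
    im,d,c,M=snap('wrist'); I=cv2.cvtColor(im,cv2.COLOR_RGB2HSV); I[300:]=(90,255,100); I[:80]=(90,255,100); I[:,:90]=(90,255,100); I[:,380:]=(90,255,100)
    H,S,V=cv2.split(I); w=((S<80)&(V>95)); r=((H<8)|(H>172))&(S>150)&(im[...,0]>60)
    w[180:]=0
    blob(w,4,c,M)
    rr=r.copy(); rr[225:]=0; blob(rr,167,c,M); o=get_obs(); print(o['ee_pos'])
"
```

```text
z 4 centre [ 566.9 -252.6] size [ 88.1 275.5] ang 71.0 px [274  98]
 z 4 centre [ 631.4 -301.9] size [76.5 33.6] ang 89.9 px [320 142]
 z 4 centre [ 546.1 -305.4] size [49.6 71.2] ang 0.8 px [250 132]
 z 4 centre [ 469.6 -295.2] size [17.5 46.2] ang 56.1 px [164 133]
 z 167 centre [ 629.7 -312.8] size [26.9 20.8] ang 0.8 px [319 205]
[ 629.19229246 -348.40091536  139.23303452]
 z 4 centre [ 543.9 -294.1] size [276.6  93.7] ang 0.7 px [240 101]
 z 4 centre [ 630.9 -301.9] size [33.8 76. ] ang 0.8 px [320 142]
 z 4 centre [ 546.  -305.9] size [49.5 70.3] ang 0.8 px [249 132]
 z 4 centre [ 469.5 -295.7] size [17.4 45.4] ang 54.9 px [164 134]
 z 167 centre [ 629.7 -312.8] size [27.  20.8] ang 0.8 px [319 205]
[ 629.42075028 -348.20993957  139.35639119]
```

```bash
python3 -m creep '[0,0.024,0,0,0,0.0443,-0.02,0,0,0.0443,-0.05,0,0,0.0443,-0.085,0,0,0.0443,-0.11,0,0,0.0443,-0.12,0,0,0.0443,-0.126,0,0,0.0443,-0.129,0,0,0.0443,-0.1306,0,0,0.0443,-0.1306,0]' && python3 -m creep '[0,0,0,0,0,0,0,0,0,0,0,0,0,0,0,0]' 0.45 && python3 -m creep '[0,0,0.03,0,0,0,0.07,0,0,0,0.11,0,0,0,0.131,0,-0.04,-0.02,0.131,0,-0.08,-0.04,0.131,0,-0.085,-0.04,0.131,0,-0.085,-0.04,0.131,0,-0.085,-0.04,0.131,0,-0.085,-0.04,0.131,0]'
cat > lips.py <<'E'
from ray import *
def teal(f=None):
    im,d,c,M=snap('wrist',f); I=cv2.cvtColor(im,cv2.COLOR_RGB2HSV); I[215:]=0
    H,S,V=cv2.split(I)
    t=((H>80)&(H<100)&(S>120)).astype(np.uint8)
    print('tray'); blob(t,14,c,M,2000)
    hull=np.zeros_like(t); p=np.argwhere(t)[:,::-1]; cv2.fillConvexPoly(hull,cv2.convexHull(p.astype(np.int32)),1); hull=cv2.erode(hull,np.ones((15,15)))>0
    print('black');blob((V<45)&(S<130)&hull,36,c,M)
    print('cap');blob((H<16)&(H>7)&(S>150)&(V>120)&hull,50,c,M)
    print('red');blob(((H<8)|(H>172))&(S>140)&hull,36,c,M)
    print('white');blob((S<80)&(V>95)&hull,4,c,M,60)
E
python3 -c "
import h; h.TCP=(544.6,-345.4,139.8,.013)
from lips import *
teal('w8.png')
a=cv2.imread('pics/w8.png')[75:220,170:470]
cv2.imwrite('pics/w8c.png',cv2.resize(a,None,fx=2.6,fy=2.6,interpolation=cv2.INTER_CUBIC))
"
```

```text
t: 15.98
ee_pos: [630.6, -305.8, 10.2]
orientation: [2.205, 2.235, 0.001]
ft_force: [-0.0, 0.1, -1.3]
width: 27.9
grasp_force: 30.0
t: 16.32
ee_pos: [630.0, -305.7, 9.6]
orientation: [2.206, 2.235, 0.001]
ft_force: [0.7, -0.5, 0.5]
width: 39.5
grasp_force: 0.0
t: 17.15
ee_pos: [545.8, -345.3, 140.0]
orientation: [2.206, 2.235, 0.001]
ft_force: [0.8, -0.4, -0.3]
width: 39.7
grasp_force: 0.0
tray
 z 14 centre [ 544.  -306.1] size [264.5 116.4] ang 0.8 px [318 146]
black
 z 36 centre [ 544.9 -308.7] size [42.1 68.5] ang 0.8 px [319 157]
cap
 z 50 centre [ 460.5 -308.7] size [40.9 41.4] ang 17.3 px [226 159]
red
 z 36 centre [ 626.  -305.7] size [32.8 78.7] ang 0.1 px [406 153]
white
 z 4 centre [ 629.2 -305.7] size [33.9 84.9] ang 0.7 px [391 139]
 z 4 centre [ 543.7 -272.1] size [49.   7.8] ang 3.1 px [318 117]
 z 4 centre [ 465.8 -294.8] size [19.7 47.3] ang 61.6 px [244 138]
```

View pics/w8c.png

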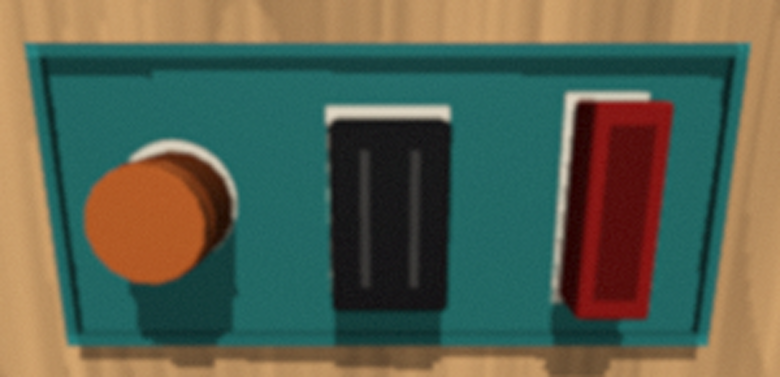

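The crop shows the red bar on its outline and square to it. The black block sits about 2 mm toward the bottom of the crop, so I'll re-grip it and shift it.

```bash
python3 -m creep '[0,0.0378,-0.01,0,0,0.0378,-0.03,0,0,0.0378,-0.065,0,0,0.0378,-0.10,0,0,0.0378,-0.12,0,0,0.0378,-0.1308,0,0,0.0378,-0.1308,0,0,0.0378,-0.1308,0]' 0.62 && python3 -m creep '[0,0,0,0,0,0,0,0,0,0,0,0,0,0,0,0,0,0,0.004,0,-0.0007,0.0023,0.004,0,-0.0007,0.0023,0.002,0,-0.0007,0.0023,0.0003,0,-0.0007,0.0023,0.0003,0]' 0.3 && python3 -m creep '[0,0,0,0,0,0,0,0,0,0,0,0,0,0,0,0,0,0,0.03,0,0,0,0.07,0,0,-0.02,0.11,0,0,-0.04,0.1305,0,0,-0.04,0.1305,0,0,-0.04,0.1305,0]' 0.62; python3 -m creep '[0,0,0,0,0,0,0,0]'
python3 -c "
import h; h.TCP=(543.9,-345.3,139.8,.013)
from lips import *
teal('w9.png')
"
```

```text
t: 17.87
ee_pos: [545.4, -307.3, 9.0]
orientation: [-2.206, -2.237, -0.0]
ft_force: [0.5, 0.3, 1.0]
width: 54.2
grasp_force: 0.0
t: 18.62
ee_pos: [543.7, -305.0, 10.5]
orientation: [-2.206, -2.235, 0.0]
ft_force: [-4.3, 4.3, 15.9]
width: 43.8
grasp_force: 30.0
t: 19.45
ee_pos: [544.5, -346.5, 141.1]
orientation: [2.206, 2.232, 0.001]
ft_force: [-1.3, 0.5, -0.7]
width: 54.2
grasp_force: 0.0
t: 19.62
ee_pos: [542.6, -343.9, 137.7]
orientation: [-2.204, -2.234, 0.001]
ft_force: [0.4, 0.2, -1.2]
width: 54.8
grasp_force: 0.0
tray
 z 14 centre [ 547.2 -308. ] size [266.2 117. ] ang 0.8 px [322 148]
black
 z 36 centre [ 545.4 -307.2] size [42.1 69.2] ang 0.7 px [320 156]
cap
 z 50 centre [ 462.6 -310.3] size [40.9 42.2] ang 10.7 px [229 161]
red
 z 36 centre [ 629.5 -307.4] size [33.5 79. ] ang 0.2 px [410 156]
white
 z 4 centre [ 632.7 -307.7] size [33.9 85.3] ang 0.6 px [395 142]
 z 4 centre [ 547. -272.] size [ 6.8 50. ] ang 85.0 px [323 118]
 z 4 centre [ 465.7 -296.2] size [21.5 49.9] ang 67.2 px [245 140]
```

```bash
python3 -m creep '[0,0,0,0,0,0,0,0,0,0,0,0]'
python3 -c "
import h; h.TCP=(543.9,-345.3,139.8,.013)
from lips import *
teal(); teal('w10.png')
a=cv2.imread('pics/w10.png')[75:220,170:470]
cv2.imwrite('pics/w10c.png',cv2.resize(a,None,fx=2.6,fy=2.6,interpolation=cv2.INTER_CUBIC))
"
```

```text
t: 19.92
ee_pos: [543.7, -344.7, 139.0]
orientation: [-2.206, -2.235, 0.0]
ft_force: [0.4, 0.1, 0.4]
width: 54.5
grasp_force: 0.0
tray
 z 14 centre [ 545.8 -307. ] size [265.2 116.7] ang 0.8 px [321 147]
black
 z 36 centre [ 544.2 -306.2] size [42. 69.] ang 0.8 px [319 155]
cap
 z 50 centre [ 461.8 -309.3] size [40.9 42.1] ang 10.6 px [228 160]
red
 z 36 centre [ 627.9 -306.5] size [33.1 78.9] ang 0.1 px [408 154]
white
 z 4 centre [ 631.3 -306. ] size [34.4 83.9] ang 0.6 px [393 140]
 z 4 centre [ 556.7 -282.5] size [34.8 68.5] ang 46.2 px [331 128]
 z 4 centre [ 466.9 -295.4] size [20.5 47.9] ang 62.2 px [246 139]
tray
 z 14 centre [ 545.6 -306.4] size [264.8 115.6] ang 0.8 px [321 147]
black
 z 36 centre [ 544.  -305.7] size [42.  68.1] ang 1.0 px [319 154]
cap
 z 50 centre [ 461.7 -309.1] size [41.  42.1] ang 10.6 px [228 160]
red
 z 36 centre [ 627.6 -306. ] size [33.1 77.9] ang 0.0 px [408 154]
white
 z 4 centre [ 630.7 -305.6] size [33.4 84.9] ang 0.6 px [393 140]
 z 4 centre [ 555.1 -279.2] size [33.1 64. ] ang 50.3 px [330 126]
 z 4 centre [ 466.6 -295.1] size [19.9 47.5] ang 63.3 px [245 138]
```

View pics/w10c.png

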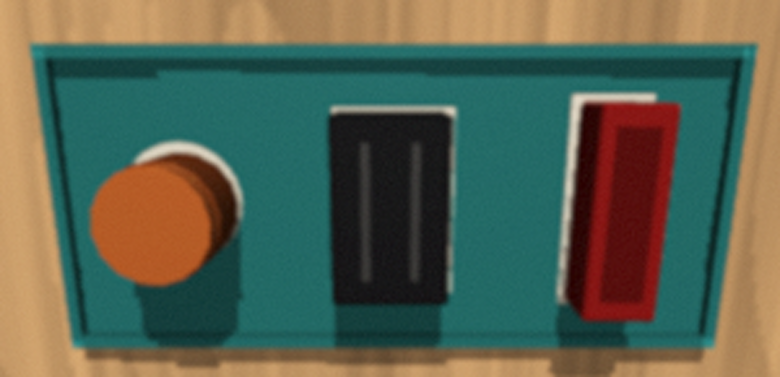

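The block now fits in y but sits about 1.8 mm to the left, with a white sliver on its right at (452,200). I'll make one last small correction in x.

```bash
python3 -m creep '[0,0.04,-0.01,0,0,0.04,-0.03,0,0,0.04,-0.065,0,0,0.04,-0.10,0,0,0.04,-0.12,0,0,0.04,-0.13,0,0,0.04,-0.13,0,0,0.04,-0.13,0,0,0.04,-0.13,0]' && python3 -m creep '[0,0,0,0,0,0,0,0,0,0,0,0,0,0,0,0,0,0,0.003,0,0.0018,-0.0003,0.003,0,0.0018,-0.0003,0.003,0,0.0018,-0.0003,0.0015,0,0.0018,-0.0003,0.0005,0,0.0018,-0.0003,0.0005,0]' 0.3 && python3 -m creep '[0,0,0,0,0,0,0,0,0,0,0,0,0,0,0,0,0,0,0.03,0,0,0,0.07,0,0,-0.02,0.11,0,0,-0.04,0.1295,0,0,-0.04,0.1295,0,0,-0.04,0.1295,0]' 0.62; python3 -m creep '[0,0,0,0,0,0,0,0,0,0,0,0,0,0,0,0]'
python3 -c "
import h; h.TCP=(545.7,-345.6,139.5,.013)
from lips import *
teal('w11.png')
"
```

```text
t: 20.77
ee_pos: [545.0, -306.0, 11.3]
orientation: [2.205, 2.234, 0.001]
ft_force: [0.3, 0.0, -1.0]
width: 54.6
grasp_force: 0.0
t: 21.6
ee_pos: [545.9, -305.6, 11.3]
orientation: [2.207, 2.236, 0.0]
ft_force: [-3.9, 1.9, 10.2]
width: 43.5
grasp_force: 30.0
t: 22.43
ee_pos: [546.3, -346.8, 141.1]
orientation: [2.206, 2.232, 0.001]
ft_force: [-0.4, 0.3, -0.0]
width: 54.6
grasp_force: 0.0
t: 22.77
ee_pos: [545.1, -344.6, 138.3]
orientation: [-2.204, -2.235, 0.001]
ft_force: [-0.2, 0.2, 0.3]
width: 54.4
grasp_force: 0.0
tray
 z 14 centre [ 546.5 -307.3] size [265.5 116.5] ang 0.8 px [320 148]
black
 z 36 centre [ 547.2 -306.5] size [42.5 69. ] ang 0.7 px [321 155]
cap
 z 50 centre [ 462.1 -309.6] size [41.3 42. ] ang 9.5 px [227 160]
red
 z 36 centre [ 628.7 -306.8] size [33.1 78.8] ang 0.2 px [407 155]
white
 z 4 centre [ 631.4 -306.9] size [33.3 85.1] ang 0.5 px [392 141]
 z 4 centre [ 545.8 -271.3] size [48.8  4.9] ang 4.3 px [319 117]
 z 4 centre [ 467.6 -296.1] size [20.3 47.8] ang 61.5 px [245 139]
```

```bash
python3 -m creep '[-0.009,0.039,0,0.034,-0.018,0.078,0,0.068,-0.027,0.117,0,0.102,-0.036,0.156,0,0.136,-0.045,0.195,0,0.17,-0.054,0.234,0,0.204,-0.063,0.273,0,0.238,-0.072,0.312,0,0.272,-0.081,0.351,0,0.306,-0.09,0.39,0,0.34]' 0.8 && python3 -m creep '[-0.008,0.039,-0.01,0.036,-0.015,0.081,-0.025,0.071,-0.015,0.081,-0.0395,0.071,-0.015,0.081,-0.0395,0.071,-0.015,0.081,-0.0395,0.071,-0.015,0.081,-0.0395,0.071]'
python3 -c "
import h; h.TCP=(440.7,125.4,100,.424)
from m import *
comps('wrist',380,700,40,250,f='w12.png')
import tray; tray.outlines('wrist',(400,690,220,370))
print(get_obs()['ee_pos'])
comps('wrist',380,700,40,250)
"
```

```text
t: 23.65
ee_pos: [454.7, 46.2, 139.6]
orientation: [-1.795, -2.578, 0.0]
ft_force: [0.4, 0.5, -0.2]
width: 70.4
grasp_force: 0.0
t: 24.15
ee_pos: [440.9, 124.8, 100.6]
orientation: [-1.705, -2.639, 0.0]
ft_force: [0.6, -0.2, 0.5]
width: 70.0
grasp_force: 0.0
wrist c [439.9 127.4] size [80. 28.] ang -65.3 z 33.0 rgb [24 75 28] px [319 202]
wrist c [563.9 126.9] size [49. 48.] ang 23.6 z 28.9 rgb [161 150 126] px [439 256]
 outline [array([472.1, 296.7]), array([67.9, 32.3]), np.float64(81.2)] px [440  33] 3192 4.0
 outline [array([592. , 286.3]), array([54.7, 52.7]), np.float64(25.4)] px [554 104] 3202 3.8
[441.38937881 124.52532056 100.92229857]
wrist c [439.2 127.7] size [80. 28.] ang -65.5 z 32.6 rgb [23 76 28] px [318 202]
wrist c [563.7 126.9] size [49. 49.] ang 4.7 z 28.5 rgb [162 150 126] px [439 255]
```

View pics/w12.png

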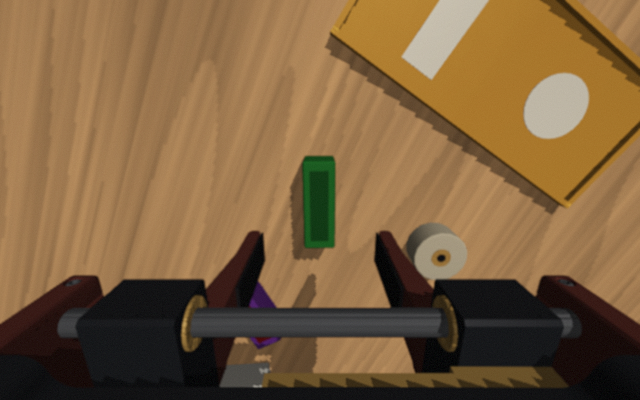

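The green bar is at (319,202), aligned between the fingers, with the yellow tray's outlines at (445,40) and (556,105).

```bash
python3 -m creep '[-0.0005,0.0008,-0.035,0,-0.0005,0.0008,-0.07,0,-0.0005,0.0008,-0.09,0,-0.0005,0.0008,-0.0955,0,-0.0005,0.0008,-0.0955,0,-0.0005,0.0008,-0.0955,0]' && python3 -m creep '[0,0,0,0,0,0,0,0,0,0,0,0,0,0,0,0,0,0,0,0,0,0,0,0,0,0,0,0,0,0,0,0,0,0,0.01,0,0,0,0.05,0]' 0.1 && python3 -m creep '[0,0,0.04,0,0.004,0.02,0.075,-0.1,0.009,0.045,0.085,-0.2,0.014,0.075,0.085,-0.31,0.019,0.105,0.085,-0.42,0.0274,0.1333,0.085,-0.53,0.0274,0.1333,0.085,-0.581,0.0274,0.1333,0.085,-0.581,0.0274,0.1333,0.085,-0.581,0.0274,0.1333,0.085,-0.581]'; python3 -m creep '[0,0,0,0,0,0,0,0]'
python3 -c "
import h; h.TCP=(467.6,259.5,139.5,-.157)
from held import *
import tray
for _ in range(2):
    tray.outlines('wrist',(380,690,200,380),'w13.png')
    im,d,c,M=snap('wrist'); px,P=cloud(d,c,M); a=-.157
    u=(P[:,0]-467.6)*np.cos(a)+(P[:,1]-259.5)*np.sin(a); v=-(P[:,0]-467.6)*np.sin(a)+(P[:,1]-259.5)*np.cos(a)
    I=im.astype(int)[px[:,1],px[:,0]]; k=(abs(P[:,2]-167.5)<3)&(abs(u)<25)&(abs(v)<60)&(I[:,1]>I[:,0]+8)
    print('held u',u[k].min(),u[k].max(),'v',v[k].min(),v[k].max(),np.median(u[k])); print(get_obs()['ee_pos'])
"
```

```text
t: 24.8
ee_pos: [440.8, 125.9, 5.5]
orientation: [1.705, 2.638, 0.001]
ft_force: [-0.3, -0.3, 0.1]
width: 70.2
grasp_force: 0.0
t: 25.63
ee_pos: [436.5, 125.3, 51.4]
orientation: [-1.7, -2.633, 0.012]
ft_force: [0.7, 0.3, -1.5]
width: 28.0
grasp_force: 30.0
t: 26.47
ee_pos: [466.8, 258.7, 139.7]
orientation: [-2.387, -2.042, 0.002]
ft_force: [-0.3, -0.3, -1.8]
width: 27.7
grasp_force: 30.0
t: 26.63
ee_pos: [467.4, 258.7, 139.8]
orientation: [-2.389, -2.04, 0.001]
ft_force: [0.3, -0.8, -1.7]
width: 28.0
grasp_force: 30.0
 outline [array([474.6, 305.4]), array([82.7, 31.8]), np.float64(81.0)] px [318 142] 2450 4.5
 outline [array([592.8, 286.3]), array([52.8, 53.4]), np.float64(80.9)] px [433 144] 2097 4.5
held u -13.477287034623748 14.739799799091934 v -25.451580511688547 40.93452342233121 0.47978646843032546
[467.55590703 258.964779   139.8097305 ]
 outline [array([474.4, 305.1]), array([81.6, 31.8]), np.float64(81.0)] px [318 142] 2414 4.5
 outline [array([593. , 286.2]), array([52.8, 53.4]), np.float64(81.1)] px [433 144] 2098 4.4
held u -13.522596014262682 14.744754404073115 v -25.773427396934434 40.85557611723155 0.4797730941064504
[467.59329605 259.19692828 139.81890219]
```

View pics/w13.png

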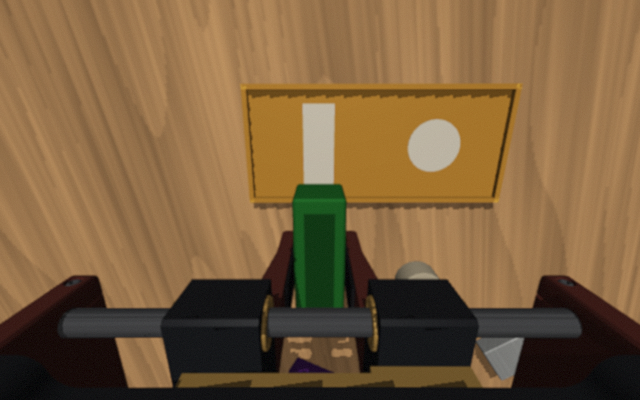

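The green bar is held at (320,245) with its outline at (318,143), the same picture geometry as the red bar.

```bash
python3 -m creep '[0.0025,0.024,0,0,0.0051,0.0445,-0.02,0,0.0051,0.0445,-0.05,0,0.0051,0.0445,-0.085,0,0.0051,0.0445,-0.11,0,0.0051,0.0445,-0.12,0,0.0051,0.0445,-0.126,0,0.0051,0.0445,-0.129,0,0.0051,0.0445,-0.1305,0,0.0051,0.0445,-0.1305,0]' && python3 -m creep '[0,0,0,0,0,0,0,0,0,0,0,0,0,0,0,0]' 0.45 && python3 -m creep '[0,0,0.03,0,0,0,0.07,0,0,0,0.11,0,0,0,0.131,0,0.025,-0.02,0.131,0,0.053,-0.049,0.131,0,0.053,-0.049,0.131,0,0.053,-0.049,0.131,0,0.053,-0.049,0.131,0,0.053,-0.049,0.131,0]'; python3 -m creep '[0,0,0,0,0,0,0,0]'
cat > yel.py <<'E'
from ray import *
def yel(f=None):
    im,d,c,M=snap('wrist',f); I=cv2.cvtColor(im,cv2.COLOR_RGB2HSV); I[:60]=0; I[215:]=0; I[:,:180]=0; I[:,480:]=0
    H,S,V=cv2.split(I)
    print('green');blob((H>45)&(H<80)&(S>100),36,c,M); blob((S<80)&(V>95),4,c,M,60)
E
python3 -c "
import h; h.TCP=(525.7,255,140,-.157)
from yel import *
yel('w14.png'); yel()
a=cv2.imread('pics/w14.png')[75:220,170:470]
cv2.imwrite('pics/w14c.png',cv2.resize(a,None,fx=2.6,fy=2.6,interpolation=cv2.INTER_CUBIC))
"
```

```text
t: 27.67
ee_pos: [473.6, 304.4, 10.3]
orientation: [2.389, 2.04, 0.003]
ft_force: [0.1, 0.5, -2.4]
width: 27.7
grasp_force: 30.0
t: 28.0
ee_pos: [473.1, 304.3, 10.0]
orientation: [2.389, 2.04, 0.002]
ft_force: [0.7, 0.9, -0.8]
width: 39.3
grasp_force: 0.0
t: 28.83
ee_pos: [524.7, 255.4, 140.0]
orientation: [-2.388, -2.041, 0.001]
ft_force: [-0.2, -0.3, 0.7]
width: 39.4
grasp_force: 0.0
t: 29.0
ee_pos: [524.9, 255.7, 140.1]
orientation: [-2.387, -2.042, 0.001]
ft_force: [0.9, 0.7, -0.1]
width: 39.2
grasp_force: 0.0
green
 z 36 centre [477.4 304.2] size [77.3 29.7] ang 81.4 px [259 152]
 z 4 centre [489.5 310.2] size [28.  80.5] ang 13.2 px [272 136]
 z 4 centre [593.8 284.7] size [53.1 53. ] ang 36.8 px [378 150]
green
 z 36 centre [477.2 304.3] size [77.3 29.9] ang 81.3 px [259 152]
 z 4 centre [489.5 318.4] size [27.8 67.2] ang 18.3 px [271 130]
 z 4 centre [593.4 284.5] size [52.6 52.9] ang 38.9 px [378 150]
```

View pics/w14c.png

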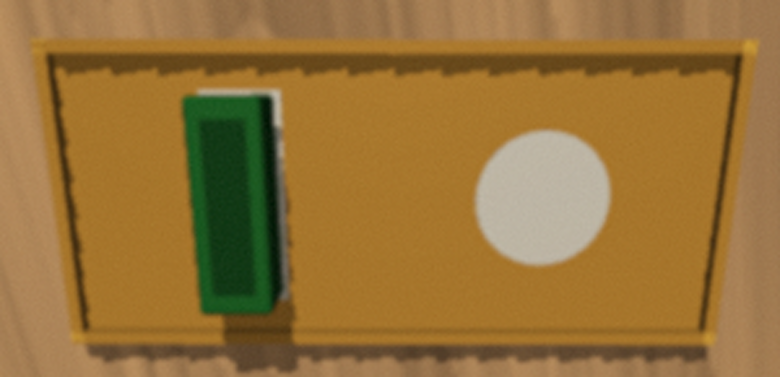

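The green bar lies square on its outline at (230,205), within about 1 mm. Next is the wheel.

```bash
python3 -m creep '[0.012,-0.04,0,0,0.024,-0.08,-0.01,0,0.036,-0.118,-0.025,0,0.039,-0.1292,-0.04,0,0.039,-0.1292,-0.04,0,0.039,-0.1292,-0.04,0,0.039,-0.1292,-0.04,0,0.039,-0.1292,-0.04,0]' 0.9
python3 -c "
import h; h.TCP=(564.7,125.8,100,-.157)
from m import *
comps('wrist',500,640,60,180); comps('wrist',500,640,60,180);print(get_obs()['ee_pos'])"
```

```text
t: 29.77
ee_pos: [564.9, 127.2, 101.1]
orientation: [2.387, 2.042, 0.002]
ft_force: [0.4, 0.3, -0.7]
width: 79.0
grasp_force: 0.0
wrist c [564.8 125.5] size [49. 49.] ang -30.5 z 28.3 rgb [158 146 122] px [318 206]
wrist c [564.9 125.4] size [49. 48.] ang -60.8 z 28.2 rgb [158 146 122] px [318 206]
[564.89726667 127.12144888 101.0795699 ]
```

```bash
python3 -m creep '[0,-0.0003,-0.035,0,0,-0.0003,-0.07,0,0,-0.0003,-0.09,0,0,-0.0003,-0.0965,0,0,-0.0003,-0.0965,0,0,-0.0003,-0.0965,0]' && python3 -m creep '[0,0,0,0,0,0,0,0,0,0,0,0,0,0,0,0,0,0,0,0,0,0,0,0,0,0,0,0,0,0,0,0,0,0,0.01,0,0,0,0.05,0]' 0.4 && python3 -m creep '[0,0,0.04,0,0.003,0.02,0.075,0,0.008,0.05,0.085,0,0.014,0.085,0.085,0,0.0193,0.115,0.085,0,0.0193,0.115,0.085,0,0.0193,0.115,0.085,0,0.0193,0.115,0.085,0,0.0193,0.115,0.085,0]'; python3 -m creep '[0,0,0,0,0,0,0,0]'
python3 -c "
import h; h.TCP=(584,240.5,138.5,-.157)
from held import *
import tray
tray.outlines('wrist',(380,690,200,380),'w15.png')
im,d,c,M=snap('wrist'); px,P=cloud(d,c,M); a=-.157
u=(P[:,0]-584)*np.cos(a)+(P[:,1]-240.5)*np.sin(a); v=-(P[:,0]-584)*np.sin(a)+(P[:,1]-240.5)*np.cos(a)
I=im.astype(int)[px[:,1],px[:,0]]; k=(abs(P[:,2]-163.5)<3)&(abs(u)<28)&(abs(v)<60)&(I[:,0]>110)
print('held u',u[k].min(),u[k].max(),'v',v[k].min(),v[k].max()); print(get_obs()['ee_pos'])
"
```

```text
t: 30.37
ee_pos: [565.2, 126.1, 4.5]
orientation: [2.388, 2.041, 0.001]
ft_force: [-0.0, -0.1, 0.2]
width: 79.0
grasp_force: 0.0
t: 31.2
ee_pos: [560.6, 124.6, 49.7]
orientation: [-2.385, -2.037, 0.014]
ft_force: [-0.1, -0.5, -1.0]
width: 49.8
grasp_force: 30.0
t: 31.95
ee_pos: [583.4, 239.3, 138.5]
orientation: [-2.389, -2.039, 0.002]
ft_force: [0.2, -0.4, -0.5]
width: 49.4
grasp_force: 30.0
t: 32.12
ee_pos: [583.9, 239.4, 138.7]
orientation: [-2.39, -2.039, 0.001]
ft_force: [0.1, -0.6, -0.7]
width: 49.6
grasp_force: 30.0
 outline [array([488.2, 303.6]), array([82.9, 13.1]), np.float64(88.3)] px [216 134] 177 4.8
 outline [array([592.8, 286.4]), array([52.8, 52.9]), np.float64(22.7)] px [320 144] 2109 4.6
held u -24.021266407719818 24.654556974261762 v -24.12314084339351 25.70735305210487
[583.98280187 239.74315064 138.71219515]
```

View pics/w15.png

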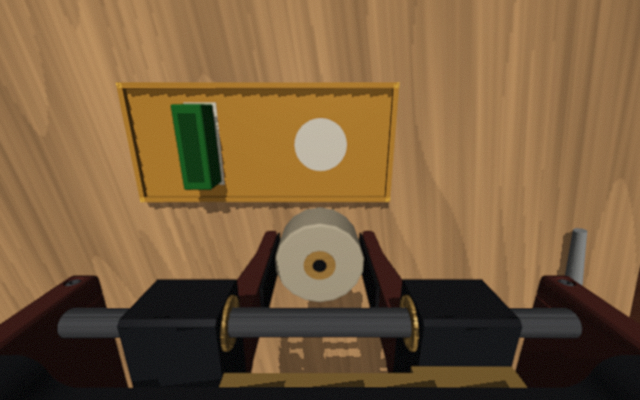

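The wheel is held level at (320,260), with its circle clear at (321,145).

```bash
python3 -m creep '[0.0035,0.024,0,0,0.0069,0.0447,-0.02,0,0.0069,0.0447,-0.05,0,0.0069,0.0447,-0.085,0,0.0069,0.0447,-0.11,0,0.0069,0.0447,-0.12,0,0.0069,0.0447,-0.126,0,0.0069,0.0447,-0.129,0,0.0069,0.0447,-0.1305,0,0.0069,0.0447,-0.1305,0]' && python3 -m creep '[0,0,0,0,0,0,0,0,0,0,0,0,0,0,0,0]' 0.68 && python3 -m creep '[0,0,0.03,0,0,0,0.07,0,0,0,0.11,0,0,0,0.131,0,-0.025,-0.02,0.131,0,-0.066,-0.03,0.131,0,-0.066,-0.03,0.131,0,-0.066,-0.03,0.131,0,-0.066,-0.03,0.131,0,-0.066,-0.03,0.131,0]'; python3 -m creep '[0,0,0,0,0,0,0,0]'
python3 -c "
import h; h.TCP=(524.9,255.2,139,-.157)
from ray import *
for f in('w16.png',None):
    im,d,c,M=snap('wrist',f); I=cv2.cvtColor(im,cv2.COLOR_RGB2HSV); I[:90]=0; I[197:]=0; I[:,:180]=0; I[:,455:]=0
    H,S,V=cv2.split(I)
    print('green');blob((H>45)&(H<80)&(S>100),36,c,M); blob((S<120)&(V>130),32,c,M,60)
a=cv2.imread('pics/w16.png')[75:220,170:470]
cv2.imwrite('pics/w16c.png',cv2.resize(a,None,fx=2.6,fy=2.6,interpolation=cv2.INTER_CUBIC))
from m import comps
comps('wrist',400,660,220,380); comps('scene',350,800,-380,380)
"
```

```text
t: 33.05
ee_pos: [591.9, 285.5, 9.6]
orientation: [2.389, 2.04, 0.003]
ft_force: [0.1, 0.7, -0.2]
width: 49.6
grasp_force: 30.0
t: 33.38
ee_pos: [591.3, 285.4, 9.0]
orientation: [2.389, 2.04, 0.002]
ft_force: [-0.1, -0.3, -0.6]
width: 60.0
grasp_force: 0.0
t: 34.22
ee_pos: [526.4, 255.9, 139.8]
orientation: [2.388, 2.04, 0.003]
ft_force: [-0.3, 0.8, -0.3]
width: 59.8
grasp_force: 0.0
t: 34.38
ee_pos: [525.9, 255.6, 139.2]
orientation: [2.389, 2.04, 0.001]
ft_force: [-0.2, 0.2, 0.2]
width: 59.8
grasp_force: 0.0
green
 z 36 centre [475.6 304.2] size [78.1 29.9] ang 81.6 px [258 152]
 z 32 centre [487.  342.1] size [13.1 31.7] ang 56.1 px [264 112]
 z 32 centre [589.6 288.5] size [48.2 54.4] ang 39.0 px [373 149]
green
 z 36 centre [475.8 304.2] size [78.1 29.8] ang 81.5 px [258 152]
 z 32 centre [490.4 336.8] size [20.2 39.3] ang 39.0 px [267 117]
 z 32 centre [590.  288.3] size [48.2 54.8] ang 36.8 px [374 149]
wrist c [474.  304.7] size [79. 28.] ang 81.4 z 37.5 rgb [22 70 26] px [257 152]
wrist c [592.2 286. ] size [49. 49.] ang 77.3 z 33.3 rgb [163 151 127] px [383 153]
scene c [475.8 304.6] size [82. 31.] ang 81.4 z 37.8 rgb [48 87 41] px [427 164]
scene c [425.7  -5.6] size [82. 28.] ang -38.0 z 33.1 rgb [93 41 74] px [291 190]
scene c [594.1 287. ] size [51. 49.] ang -53.3 z 33.4 rgb [156 149 132] px [451 200]
scene c [ 444.3 -116.6] size [81. 29.] ang 29.2 z 32.9 rgb [129 128 122] px [245 210]
scene c [ 463.6 -307.8] size [41. 41.] ang 62.8 z 49.7 rgb [103  61  30] px [152 238]
scene c [ 570.  -111.8] size [41. 41.] ang -19.5 z 46.6 rgb [ 50  69 123] px [268 247]
scene c [ 548.3 -303.4] size [70. 46.] ang -88.9 z 37.2 rgb [37 35 34] px [164 274]
scene c [677.4   6.5] size [56. 55.] ang -64.5 z 23.2 rgb [133 134 132] px [350 276]
scene c [ 633.  -304.3] size [80. 30.] ang -89.8 z 37.0 rgb [102  32  27] px [173 312]
```

View pics/w16c.png

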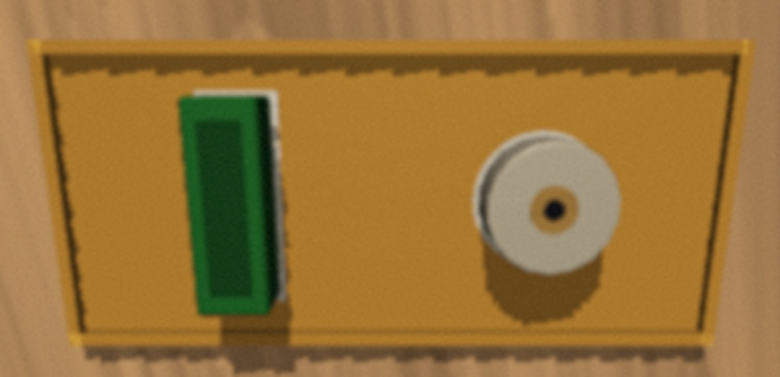

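The last crop shows the wheel on its circle and the green bar on its outline, all flat. The scene camera shows every item within about 2 mm of its outline and the items to be left alone where they were.

```bash
python3 -c "
from workcell import ticket
print(ticket.close_job())"
```

```text
the job is handed in; nothing more can be done
None
```

The job is handed in: all five items are flat in their own trays, measured within about 2 mm of their outlines; the white bar, blue jar, steel block and purple look-alikes were left alone, and it took about 35 s of the 104 s.

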